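Prop the open chassis and hold it upright

TASK

First press the raised end of the blue foot pad down so that the pad sits level in its pocket. Then flip the yellow kickstand down past its over-centre point so that it stays down, and last bring the chassis upright and keep holding it there, because it tips back if let go: finish while still holding it. Leave the multimeter, mug and screwdriver where they are.

Things in the scene. Friction and masses are not known exactly. Their poses are not given: they have to be found in the camera images.
- cradle: Grey base plate of the service cradle, fixed to the bench, 240 (x) x 270 (y) x 16 mm; position and yaw vary; origin at the centre of its underside, z up. In its frame the chassis hinge axis runs along x at y = -50, z = 36 mm. A pocket with 5 mm high steel rims, 116 (x) x 66 (y) mm inside, floor at z = 16 mm, is centred at x = -20, y = 60 mm.
- pad_top (a point): Centre of the upper face of the loose blue foot pad, a plate 110 (x) x 60 (y) x 6 mm, about 120 g, in the cradle's pocket, long side along the cradle's x; z is its upward normal. At the start its -x end is propped up by a stud (0.12 rad of tilt); seated, it lies level with its upper face 22 mm above the bench.
- pad_high (a point): Point on the pad's upper face 10 mm from its raised (-x) short edge, midway across: the place to press. Below it is a brass push-fit stud, 12 mm proud of the pocket floor at the start, that slides straight down with about 6 N of friction and stays where it is pushed.
- chassis (a joint): Lean of the open instrument chassis about its hinge, rad: 0 upright, positive leans towards the kickstand (+y of the cradle), negative away. Starts at -0.30 on its stop. About 1.4 kg with a transformer on its -y side, so it always falls back to -0.30 unless held; 2 to 5 N at the handle raises it.
- handle_mid (a point): Middle of the carrying handle on the chassis: round black bar 14 mm thick, 110 mm free length, along the cradle's x; the chassis (180 mm long, 50 mm wide) ends 50 mm below the bar's axis. Axes are the chassis's: x along the bar, z away from the hinge. It moves on an arc of radius 195 mm about the hinge axis.
- kickstand (a joint): Angle of the yellow kickstand about its pivot, rad: 0 stowed (pointing 35 degrees above the chassis's +x), 2.18 fully down (end stop; straight down when the chassis is upright). A spring drives it away from dead centre (leg level, about 0.6) to either end: short of that it flips back, past it it snaps down; about 2 N down at the foot flips it.
- kick_foot (a point): Centre of the red ball foot, 18 mm across, 78.5 mm from the pivot axis. The outer 40 mm of the leg is a straight round bar 10 mm thick, square to the pivot axis and pointing away from it. With the chassis upright and the kickstand down the foot hangs 1.5 mm above the seated pad and stops the chassis leaning further.
- kick_pivot (a point): Kickstand pivot at its hub on the +y face of the chassis, 75 mm from the chassis hinge axis; its y is the pivot axis. The outer part of the leg and the foot lie 86 mm out from here along y.
- meter: Bystander: yellow handheld multimeter lying on the bench, 150 x 75 x 36 mm, origin at the centre of its underside.
- mug: Bystander: white mug, 80 mm across, 90 mm tall, handle at its +y, origin at the centre of its underside.
- screwdriver: Bystander: screwdriver lying on the bench along its x axis.
There are look-alikes about, which are no part of the job. What is meant by the part that bears pad_top is not orange, and is the smaller of those in its own colour.

How it is judged:
By the outcome, as a careful person would: the job done as asked, in the order asked, and still so for the second after the job is handed in, while the arm keeps its last pose, push and grip.
It also fails if it takes over 48 s, if anything falls off the work surface, if the arm or the gripper's body presses on something with over 40 N, if the wrist force passes 120 N, or if a joint passes its speed limit or range.

ROBOT

A 7-joint arm with a two-finger parallel gripper is mounted at the origin on the work surface. World frame = base frame: x ahead of the robot, y to its left, z up, the work surface at z = 0. Lengths are in m, angles in rad, forces in N, time in s.
With the tool pointing down it reaches from about 0.4 to 0.875 m from the base axis. Payload 19.3 kg.
Tool frame: the origin (TCP) lies at the very end of the fingers, on their centre line; the grasp point (between the pads) lies 19 mm behind it; y points along the fingers, x is the direction in which the jaws open and shut, and the axes are right-handed (so a half turn about y gives the same grasp; the last joint's range is limited). The gripper opens to 85 mm and grips with 20 to 120 N. Pads are 22 mm wide; open, the fingers measure 114 mm over their backs; the gripper's body (76 mm by 85 mm) begins 54 mm behind the grasp point. The pads swing forward as they close: fully open they stand 13 mm farther back than shut.
Start: joints at [-1.332, 0.521, -0.036, 1.599, 0.021, 1.021, -0.113], TCP at [0.19, 0.595, 0.231] pointing down, gripper open.
Joint ranges: [-2.91, 2.91], [-0.3, 2.13], [-1.5, 1.42], [0.17, 2.43], [-1.26, 4.41], [0.16, 1.93], [-2.52, 2.52]. Speed limits (rad/s): [1.89, 1.89, 2.39, 2.39, 3.01, 3.01, 3.01].

INTERFACE

Orientations are given as [roll, pitch, yaw] about the fixed x, y, z axes, in that order (R = Rz(yaw) Ry(pitch) Rx(roll)).
In Python, from workcell import bot gives the robot as it stands. The module is installed in compiled form; this text tells all that it offers.
- The arm moves only by the shell command python3 -m crank 'ROWS' [FORCE]. ROWS is JSON, a list of rows, each an object of numbers: "hand": the closure, from 0 (fully open) to 1 (shut); "dx", "dy", "dz": the shift along the tool's x, y, z in mm; "yaw": the turn about the tool's y in rad. In form: [{"hand": .., "dx": .., "dy": .., "dz": .., "yaw": ..}, ...]. A call has 1 to 12 rows; each row is the pose to reach, as a shift and turn from the pose commanded when the call began, along the tool's axes at that moment; what a row does not reach only later rows make up. A row lasts 1/12 s, in which the tool goes at most 41.7 mm and 7.16 degrees, less where a joint would pass 70% of its speed; a pose out of reach is approached as far as the arm can. A call with a gripper value outside its range is refused whole. The fingers move at their own pace and stop on an object; FORCE is the grip in N (left out, the last holds). Time passes only in rows, so rows that repeat a pose let the fingers close. It gives the time, the measured TCP pose, the force and the opening at its end, in the units of the state.
- bot.observe(): the state, without advancing time (a new reading comes with each control period).
- bot.grab_frame(name): name is "scene" or "top" or "wrist"; returns the picture (400x640x3 uint8, red, green, blue); there is no depth.
- bot.camera_info(name): a dict with "fx", "fy", "cx", "cy" (pixels), "rvec" (rotation vector, rad) and "tvec" (3), from world to camera coordinates, as OpenCV has them. Camera axes: x right, y down, z forward; pixel columns grow to the right and rows downward; lengths in m; the calibration is good to about 2 mm. The wrist camera is an equidistant fisheye: a pixel r from the principal point sees the ray r / f radians off the axis. A picture is of the moment at which its call begins: read the wrist's pose just before it. camera_info takes no time and is no camera call; for the wrist camera it gives the pose at the moment of the call.
- bot.job_done(): hands the job in, once; it reports no verdict.
The state is a dict: "clock": time; "qpos": joint angles; "qd": joint speeds; "joint_efforts": joint torques, N m; "position": TCP position; "tool_rot": TCP orientation; "force": force on the tool from outside, world axes, zero at the start; "moment": the same for the moment, N m; "grip_width": finger opening in m.
Only numpy, scipy, OpenCV 4.12 (cv2) and the standard library are available. Lean on these libraries where they do the work, as an engineer would, in place of code of your own. Each camera call takes 0.05 s, during which the arm holds its last target.

## Working session

There is one attempt and no reset: what is moved stays moved. The work goes in short steps, Python scripts to look and compute and a shell command to move; the robot and the scene stay as the last step left them, time stands still between calls to the robot, and variables do not carry over. Pictures are saved under pics/ and viewed, and the job is handed in when it is done.

```bash
mkdir -p pics; ls
python3 - <<'E'
from workcell import bot
import cv2
print(bot.observe())
for n in ["scene","top","wrist"]:
    i=bot.camera_info(n); print(n,i)
    f=bot.grab_frame(n); cv2.imwrite(f"pics/{n}0.png",f[:,:,::-1])
E
```

```text
pics
{'clock': 0.0, 'qpos': array([-1.33219609,  0.52204339, -0.03630824,  1.59998645,  0.02114438,
        1.02109741, -0.1127983 ]), 'qd': array([-1.55809194e-03, -1.31515716e-03,  2.07673774e-04,  1.48502770e-03,
       -7.64415793e-04,  1.37983616e-03, -9.48257392e-05]), 'joint_efforts': array([-1.45026865e-03, -9.27120996e+01,  1.97910190e+00, -3.69955659e+01,
        1.77356147e-02,  8.07103846e-03,  6.23638766e-05]), 'position': array([0.18987709, 0.5951106 , 0.23071534]), 'tool_rot': array([-1.57084036e+00,  1.15137356e-03,  1.26194170e+00]), 'force': array([-0.30023492,  0.01810511, -0.22828938]), 'moment': array([-0.01807738,  0.01600464,  0.02672668]), 'grip_width': 0.08507049567708827}
scene {'fx': 442.06477851128346, 'fy': 442.06477851128346, 'cx': 326.08764641037527, 'cy': 195.53821977191777, 'rvec': array([ 1.46311456,  2.33147887, -0.69325047]), 'tvec': array([ 0.20645642, -0.36303508,  1.46233342])}
top {'fx': 383.7501965733023, 'fy': 383.7501965733023, 'cx': 316.33621237376224, 'cy': 196.24754530709984, 'rvec': array([ 2.13175865, -2.09865614,  0.17638448]), 'tvec': array([0.03841556, 0.61143199, 0.91056959])}
wrist {'fx': 309.70691628693146, 'fy': 309.70691628693146, 'cx': 315.1201696851653, 'cy': 200.53303367720088, 'rvec': array([-2.31528133, -1.69092124, -0.27376963]), 'tvec': array([-0.6243634 , -0.04081021,  0.38090741])}
```

View pics/scene0.png

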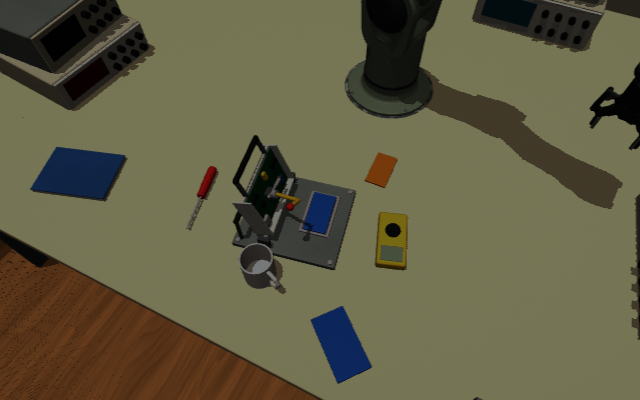

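View pics/top0.png

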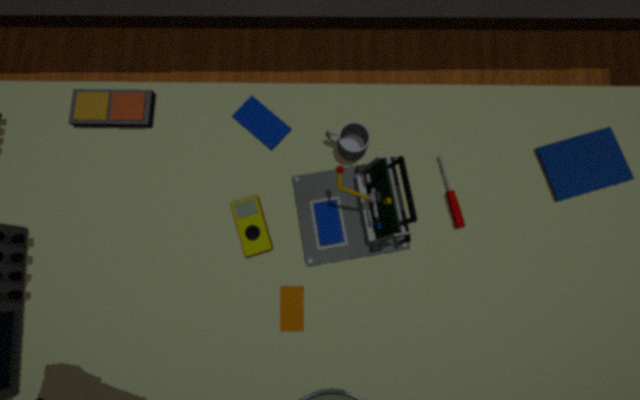

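View pics/wrist0.png

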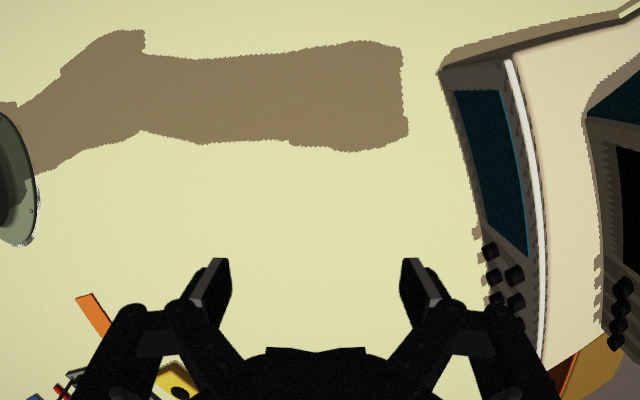

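```bash
cat > h.py <<'E'
import numpy as np, cv2
from workcell import bot
def cam(n):
    i=bot.camera_info(n); R=cv2.Rodrigues(i['rvec'])[0]; t=np.array(i['tvec']).ravel()
    return i,R,t
def ray(n,u,v):
    i,R,t=cam(n); x=(u-i['cx'])/i['fx']; y=(v-i['cy'])/i['fy']
    if n=='wrist':
        r=np.hypot(x,y); d=np.array([np.sin(r)*x/r,np.sin(r)*y/r,np.cos(r)])
    else: d=np.array([x,y,1.])
    return -R.T@t, R.T@(d/np.linalg.norm(d))
def plane(n,u,v,z):
    c,d=ray(n,u,v); return c+d*(z-c[2])/d[2]
def tri(a,b):
    (c1,d1),(c2,d2)=ray(*a),ray(*b)
    s=np.linalg.lstsq(np.c_[d1,-d2],c2-c1,rcond=None)[0]
    p,q=c1+s[0]*d1,c2+s[1]*d2; return (p+q)/2,np.linalg.norm(p-q)
def proj(n,P):
    i,R,t=cam(n); p=R@np.asarray(P)+t
    if n=='wrist':
        th=np.arctan2(np.hypot(p[0],p[1]),p[2]); k=th/np.hypot(p[0],p[1])
        return np.array([i['cx']+i['fx']*p[0]*k,i['cy']+i['fy']*p[1]*k])
    return np.array([i['cx']+i['fx']*p[0]/p[2],i['cy']+i['fy']*p[1]/p[2]])
E
python3 - <<'E'
from h import *
t=cv2.imread('pics/top0.png'); s=cv2.imread('pics/scene0.png')
cv2.imwrite('pics/t0c.png',cv2.resize(np.clip(t[110:280,270:440].astype(int)*2,0,255).astype('uint8'),(595,595),interpolation=cv2.INTER_CUBIC)) # x3.5
cv2.imwrite('pics/s0c.png',cv2.resize(np.clip(s[120:290,220:390].astype(int)*2,0,255).astype('uint8'),(595,595),interpolation=cv2.INTER_CUBIC))
for uv in [(293,177),(308,264),(408,248)]: print(plane('top',*uv,0.016))
E
```

```text
[0.66973236 0.11182778 0.016     ]
[0.44257071 0.06705394 0.016     ]
[ 0.48721252 -0.18777784  0.016     ]
```

View pics/t0c.png

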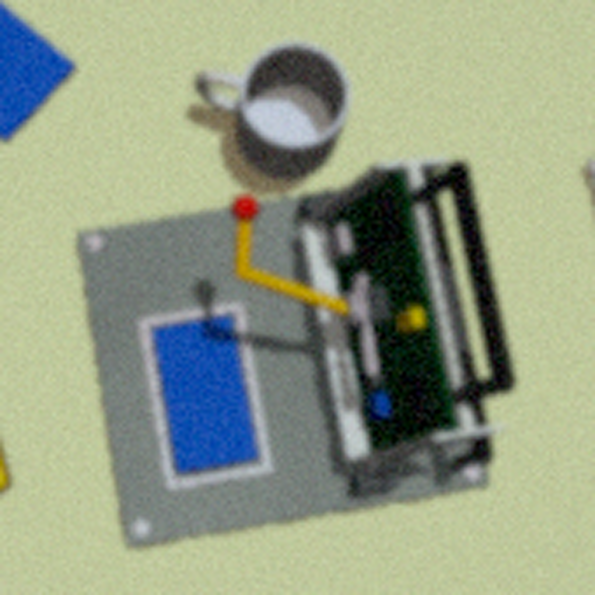

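View pics/s0c.png

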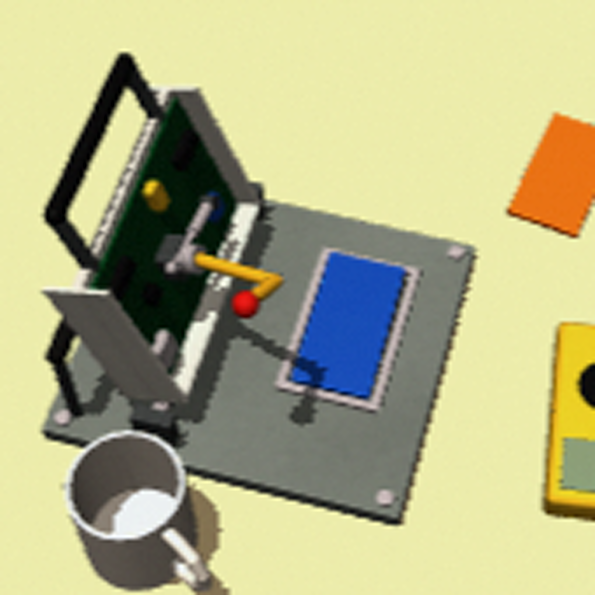

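Run:
```python
from h import *
c=lambda o,p:(o[0]+p[0]/3.5,o[1]+p[1]/3.5)
T=(270,110);S=(220,120)
tc=[c(T,p) for p in [(78,233),(128,547),(490,487)]]
sc=[c(S,p) for p in [(402,518),(475,247),(43,432)]]
A=[plane('top',*p,.016) for p in tc]; B=[plane('scene',*p,.016) for p in sc]
print('top +x+y,-x+y,-x-y',A);print('scene +x+y,-x+y,+x-y',B)
for i in(0,1): print(tri(('top',*tc[i]),('scene',*sc[i])))
def red(n,crop):
    im=cv2.imread(f'pics/{n}0.png').astype(int); x0,y0,x1,y1=crop
    m=np.zeros(im.shape[:2]);b=(im[:,:,2]>90)&(im[:,:,1]<50)&(im[:,:,0]<50)
    m[y0:y1,x0:x1]=b[y0:y1,x0:x1]; v,u=np.nonzero(m); print(n,len(u)); return n,u.mean(),v.mean()
ft=red('top',(325,160,355,180)); fs=red('scene',(280,195,300,215))
print('foot',ft,fs,tri(ft,fs))
print('handle near',tri(('top',*c(T,(506,383))),('scene',*c(S,(125,58)))))
print('handle far',tri(('top',*c(T,(463,172))),('scene',*c(S,(52,215)))))
# model
def blue(n,crop):
    im=cv2.imread(f'pics/{n}0.png').astype(int); x0,y0,x1,y1=crop
    m=np.zeros(im.shape[:2],'uint8');b=(im[:,:,0]>70)&(im[:,:,0]>1.6*im[:,:,1])&(im[:,:,0]>1.6*im[:,:,2])
    m[y0:y1,x0:x1]=b[y0:y1,x0:x1]; cs=cv2.findContours(m,0,2)[0]; k=max(cs,key=cv2.contourArea)
    return n,cv2.minAreaRect(k)
for n,cr in(('top',(305,190,350,250)),('scene',(295,180,345,240))):
    n,r=blue(n,cr); print(r); print(plane(n,*r[0],.025), [plane(n,*p,.022).round(3) for p in cv2.boxPoints(r)])
```

```text
top +x+y,-x+y,-x-y [array([0.67087847, 0.11376386, 0.016     ]), array([0.4367794 , 0.07056975, 0.016     ]), array([ 0.48439738, -0.1927878 ,  0.016     ])]
scene +x+y,-x+y,+x-y [array([0.6719116 , 0.11947274, 0.016     ]), array([0.43914648, 0.07344473, 0.016     ]), array([ 0.72449413, -0.14487715,  0.016     ])]
(array([0.67102193, 0.11642323, 0.01157152]), np.float64(0.004911178356717958))
(array([0.43646797, 0.07159231, 0.01122904]), np.float64(0.0017643320395529627))
top 7
scene 20
foot ('top', np.float64(340.0), np.float64(167.71428571428572)) ('scene', np.float64(289.25), np.float64(205.5)) (array([ 0.65053675, -0.00582978,  0.18959559]), np.float64(0.00014090809519096552))
handle near (array([ 0.53377421, -0.15704179,  0.22458204]), np.float64(0.0007063434128856912))
handle far (array([ 0.66281862, -0.13576583,  0.21860813]), np.float64(0.0018553214922649587))
((328.1229553222656, 222.05038452148438), (41.311649322509766, 22.753793716430664), 80.27242279052734)
[0.54967897 0.01715085 0.025     ] [array([0.598, 0.056, 0.022]), array([ 0.609, -0.002,  0.022]), array([ 0.503, -0.021,  0.022]), array([0.493, 0.036, 0.022])]
((319.2641296386719, 212.07545471191406), (22.252408981323242, 38.4609489440918), 15.945395469665527)
[0.54929026 0.01617398 0.025     ] [array([ 0.607, -0.001,  0.022]), array([ 0.493, -0.028,  0.022]), array([0.485, 0.033, 0.022]), array([0.599, 0.056, 0.022])]
```

```bash
python3 -m crank '[{"hand":1,"dx":-463,"dy":60,"dz":-478,"yaw":-0.5},{"hand":1,"dx":-463,"dy":60,"dz":-478,"yaw":-0.5},{"hand":1,"dx":-463,"dy":60,"dz":-478,"yaw":-0.5},{"hand":1,"dx":-463,"dy":60,"dz":-478,"yaw":-0.5},{"hand":1,"dx":-463,"dy":60,"dz":-478,"yaw":-0.5},{"hand":1,"dx":-463,"dy":60,"dz":-478,"yaw":-0.5},{"hand":1,"dx":-463,"dy":60,"dz":-478,"yaw":-0.5},{"hand":1,"dx":-463,"dy":60,"dz":-478,"yaw":-0.5},{"hand":1,"dx":-463,"dy":60,"dz":-478,"yaw":-0.5},{"hand":1,"dx":-463,"dy":60,"dz":-478,"yaw":-0.5},{"hand":1,"dx":-463,"dy":60,"dz":-478,"yaw":-0.5},{"hand":1,"dx":-463,"dy":60,"dz":-478,"yaw":-0.5}]' 40; python3 -c "
from h import *
print(bot.observe()['qpos'])"
```

```text
clock: 1.15
position: [0.4259, 0.1548, 0.1864]
tool_rot: [-1.571, -0.0, 1.762]
force: [1.3, 1.0, -0.3]
grip_width: 0.0001
[-0.45585196  0.31553428 -0.0290633   2.08135291  0.01335567  0.74458887
  1.26881543]
```

```bash
python3 -m crank '[{"hand":1,"dx":-158,"dy":120,"dz":-49},{"hand":1,"dx":-158,"dy":120,"dz":-49},{"hand":1,"dx":-158,"dy":120,"dz":-49},{"hand":1,"dx":-158,"dy":120,"dz":-49},{"hand":1,"dx":-158,"dy":120,"dz":-49},{"hand":1,"dx":-158,"dy":120,"dz":-49},{"hand":1,"dx":-158,"dy":120,"dz":-49}]'
python3 - <<'E'
from h import *
print(bot.observe()['position'],bot.observe()['qpos'])
print('tcp in scene,top',proj('scene',bot.observe()['position']),proj('top',bot.observe()['position']))
f=bot.grab_frame('wrist'); cv2.imwrite('pics/w1.png',f[:,:,::-1])
f=bot.grab_frame('scene'); cv2.imwrite('pics/s1.png',f[:,:,::-1])
s=f[120:290,220:390]
cv2.imwrite('pics/s1c.png',cv2.resize(np.clip(s[:,:,::-1].astype(int)*2,0,255).astype('uint8'),(595,595),interpolation=cv2.INTER_CUBIC))
E
```

```text
[0.42586021 0.15480747 0.18637378] [-0.45585196  0.31553428 -0.0290633   2.08135291  0.01335567  0.74458887
  1.26881543]
tcp in scene,top [392.95807606 159.23212836] [263.07996746 270.41083791]$[0]: bad value
```

View pics/w1.png

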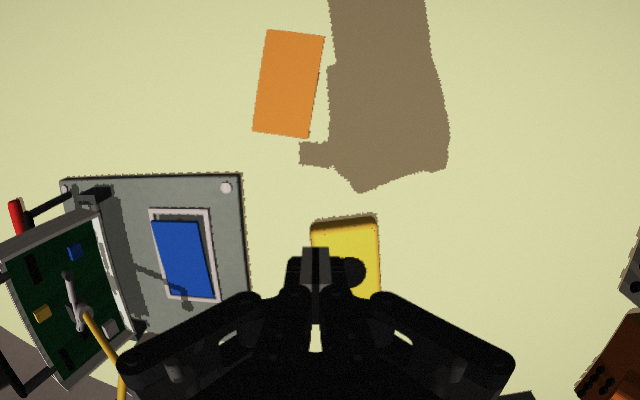

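View pics/s1c.png

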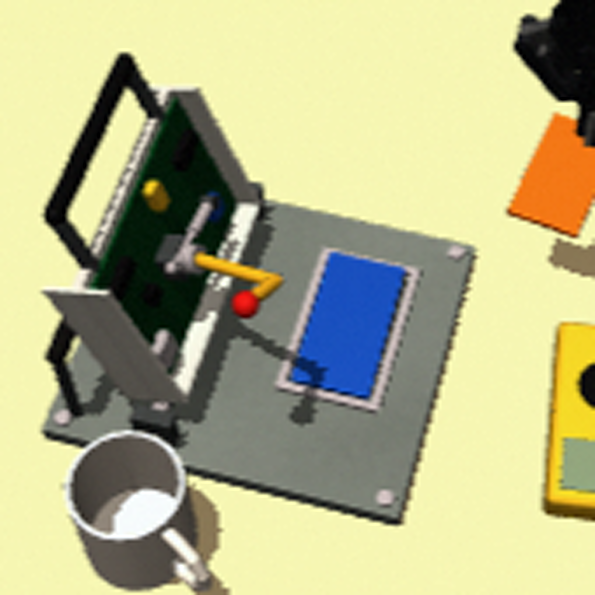

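The wrist picture shows the pad's raised near edge at (152–195, 221), with the dark gap to the rim at (180, 213). The rows were refused because yaw was missing, so I'll send them again with it.

```bash
python3 - <<'E'
from h import *
for uv in [(152,222),(193,220),(168,297),(216,295)]: print(uv,plane('wrist',*uv,.034),plane('wrist',*uv,.022))
E
python3 -m crank '[{"hand":1,"dx":-158,"dy":120,"dz":-49,"yaw":0},{"hand":1,"dx":-158,"dy":120,"dz":-49,"yaw":0},{"hand":1,"dx":-158,"dy":120,"dz":-49,"yaw":0},{"hand":1,"dx":-158,"dy":120,"dz":-49,"yaw":0},{"hand":1,"dx":-158,"dy":120,"dz":-49,"yaw":0},{"hand":1,"dx":-158,"dy":120,"dz":-49,"yaw":0},{"hand":1,"dx":-158,"dy":120,"dz":-49,"yaw":0}]'
python3 - <<'E'
from h import *
print(bot.observe()['position'],bot.observe()['qpos'])
print('tcp in wrist',proj('wrist',bot.observe()['position']))
f=bot.grab_frame('wrist'); cv2.imwrite('pics/w2.png',f[:,:,::-1])
E
```

```text
(152, 222) [ 0.5030355  -0.02446472  0.034     ] [ 0.50939853 -0.03102491  0.022     ]
(193, 220) [0.48982527 0.02744059 0.034     ] [0.49564982 0.02299621 0.022     ]
(168, 297) [ 0.60578621 -0.00757847  0.034     ] [ 0.61633767 -0.01345032  0.022     ]
(216, 295) [0.58368498 0.057879   0.034     ] [0.59333552 0.05467538 0.022     ]
clock: 1.83
position: [0.503, 0.0096, 0.065]
tool_rot: [-1.568, 0.0, 1.759]
force: [-0.3, 1.1, 0.1]
grip_width: -0.0002
[0.50297768 0.00957194 0.06503349] [-0.12821607  0.59080752 -0.01170574  2.0404387   0.01362792  0.5130729
  1.60932517]
tcp in wrist [314.95843035 262.01645178]
```

View pics/w2.png

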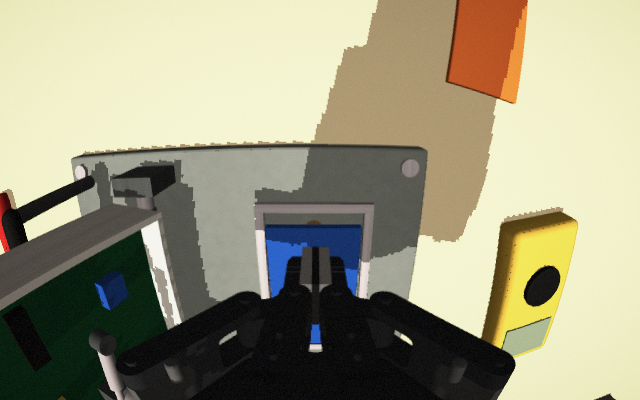

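Run:
```python
from h import *
for uv in [(266,225),(361,225),(313,225)]: print(uv,plane('wrist',*uv,.034))
print('rim',plane('wrist',266,212,.021),plane('wrist',363,212,.021))
```

```text
(266, 225) [ 0.50134793 -0.02010423  0.034     ]
(361, 225) [0.49029762 0.03736413 0.034     ]
(313, 225) [0.49574962 0.00832991 0.034     ]
rim [ 0.49805504 -0.02250606  0.021     ] [0.48613634 0.03956267 0.021     ]
```

```bash
python3 -m crank '[{"hand":1,"dx":0,"dy":15,"dz":-3,"yaw":0},{"hand":1,"dx":0,"dy":25,"dz":-3,"yaw":0},{"hand":1,"dx":0,"dy":30,"dz":-3,"yaw":0},{"hand":1,"dx":0,"dy":34,"dz":-3,"yaw":0},{"hand":1,"dx":0,"dy":36,"dz":-3,"yaw":0},{"hand":1,"dx":0,"dy":38,"dz":-3,"yaw":0},{"hand":1,"dx":0,"dy":40,"dz":-3,"yaw":0},{"hand":1,"dx":0,"dy":42,"dz":-3,"yaw":0},{"hand":1,"dx":0,"dy":42,"dz":-3,"yaw":0}]'
```

```text
clock: 2.63
position: [0.5062, 0.0119, 0.0246]
tool_rot: [-1.571, -0.0, 1.762]
force: [-1.1, 0.6, 2.5]
grip_width: -0.0001
```

```bash
python3 -m crank '[{"hand":1,"dx":0,"dy":2,"dz":0,"yaw":0},{"hand":1,"dx":0,"dy":3,"dz":0,"yaw":0},{"hand":1,"dx":0,"dy":4,"dz":0,"yaw":0},{"hand":1,"dx":0,"dy":4,"dz":0,"yaw":0}]';python3 -m crank '[{"hand":1,"dx":0,"dy":1,"dz":0,"yaw":0},{"hand":1,"dx":0,"dy":1,"dz":0,"yaw":0},{"hand":1,"dx":0,"dy":1,"dz":0,"yaw":0}]'
```

```text
clock: 2.97
position: [0.5064, 0.0117, 0.0219]
tool_rot: [-1.571, -0.0, 1.762]
force: [-11.1, 3.2, 37.0]
grip_width: 0.0001
clock: 3.22
position: [0.5064, 0.0117, 0.0218]
tool_rot: [-1.572, -0.0, 1.762]
force: [-17.4, 1.9, 64.1]
grip_width: 0.0001
```

```bash
python3 -m crank '[{"hand":1,"dx":0,"dy":-40,"dz":0,"yaw":0},{"hand":1,"dx":0,"dy":-80,"dz":0,"yaw":0},{"hand":1,"dx":0,"dy":-120,"dz":0,"yaw":0},{"hand":1,"dx":0,"dy":-160,"dz":0,"yaw":0},{"hand":1,"dx":0,"dy":-200,"dz":0,"yaw":0},{"hand":1,"dx":0,"dy":-230,"dz":0,"yaw":0},{"hand":1,"dx":0,"dy":-230,"dz":0,"yaw":0}]'
python3 - <<'E'
from h import *
print(bot.observe()['position'])
for n in ('wrist','scene'):
    f=bot.grab_frame(n)[:,:,::-1]; cv2.imwrite(f'pics/{n}3.png',f)
s=f[120:290,220:390]
cv2.imwrite('pics/s3c.png',cv2.resize(np.clip(s.astype(int)*2,0,255).astype('uint8'),(595,595),interpolation=cv2.INTER_CUBIC))
E
```

```text
clock: 3.8
position: [0.5088, 0.0115, 0.2555]
tool_rot: [-1.58, 0.001, 1.761]
force: [1.3, -0.2, -0.2]
grip_width: 0.0001
[0.50875442 0.01152538 0.25554678]
```

View pics/wrist3.png

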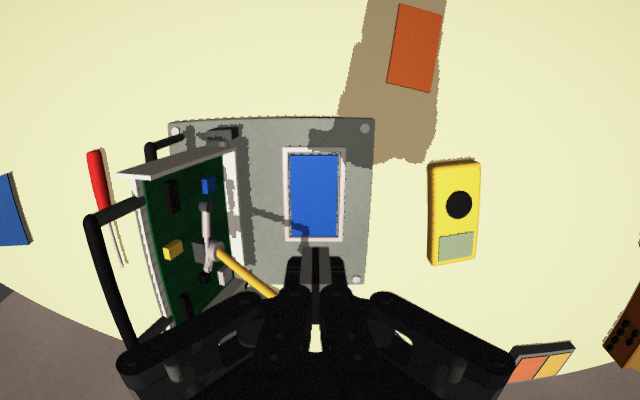

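View pics/s3c.png

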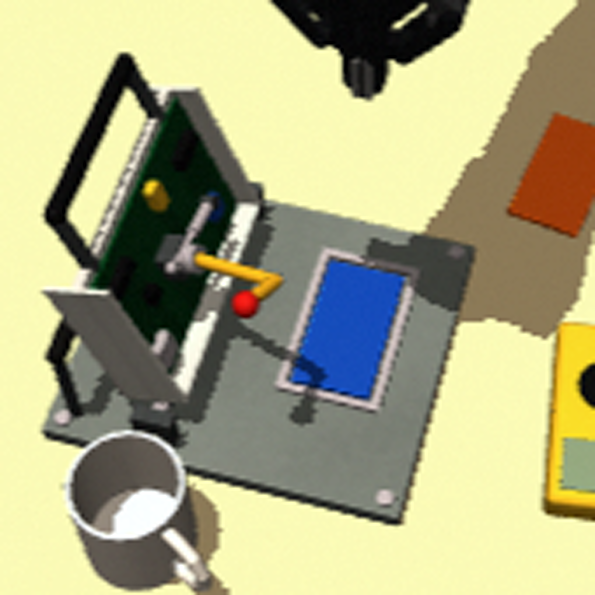

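Run:
```python
from h import *
def red(f,n,crop):
    im=cv2.imread(f).astype(int); x0,y0,x1,y1=crop
    b=(im[:,:,2]>60)&(im[:,:,2]>2*im[:,:,1])&(im[:,:,2]>2*im[:,:,0])
    m=np.zeros(im.shape[:2],'uint8'); m[y0:y1,x0:x1]=b[y0:y1,x0:x1]; v,u=np.nonzero(m)
    return n,(u.min()+u.max())/2,(v.min()+v.max())/2,len(u),u.min(),u.max(),v.min(),v.max()
a=red('pics/top0.png','top',(325,160,355,180)); b=red('pics/scene0.png','scene',(280,195,300,215))
print(a,b); P,e=tri(a[:3],b[:3]); print(P,e)
y=.19; Rz=np.array([[np.cos(y),-np.sin(y),0],[np.sin(y),np.cos(y),0],[0,0,1]]); c=np.array([.5796,-.0373,0])
print('foot in cradle',Rz.T@(P-c))
px=(Rz.T@(P-c))[0]-.0643
th=-.3; zp=np.array([0,np.sin(th),np.cos(th)]); yp=np.array([0,np.cos(th),-np.sin(th)])
H=np.array([0,-.05,.036]); 
off=(Rz.T@(P-c)-H-np.array([px+.0643,0,0]))@yp-.086; print('off y',off,'z',(Rz.T@(P-c)-H)@zp,'expected .120')
for a in (.61,.3,0,-.3,-.6,-1.57):
    F=H+np.array([px,0,0])+.075*zp+(.086+off)*yp+.0785*(np.cos(a)*np.array([1,0,0])+np.sin(a)*zp)
    print(a,'foot',F.round(3),(Rz@F+c).round(4))
```

```text
('top', np.float64(340.0), np.float64(169.0), 36, np.int64(337), np.int64(343), np.int64(166), np.int64(172)) ('scene', np.float64(289.5), np.float64(206.0), 39, np.int64(286), np.int64(293), np.int64(203), np.int64(209))
[ 0.64894782 -0.00621869  0.18484466] 0.0005225626976177971
foot in cradle [0.07396984 0.01742503 0.18484466]
off y 0.022400194733632764 z 0.12227127321970614 expected .120
0.61 foot [0.074 0.018 0.183] [ 0.6489 -0.0055  0.1826]
0.3 foot [0.085 0.025 0.162] [0.6581 0.0028 0.1618]
0 foot [0.088 0.031 0.14 ] [0.6603 0.0102 0.1397]
-0.3 foot [0.085 0.038 0.118] [0.6555 0.0163 0.1175]
-0.6 foot [0.074 0.044 0.097] [0.6443 0.0205 0.0973]
-1.57 foot [0.01  0.055 0.065] [0.5788 0.0181 0.0647]
```

Both pictures show the pad level, with an even border inside the rim (wrist 289–341, 153–238). Next I'll move over the foot.

```bash
python3 -m crank '[{"hand":1,"dx":-45,"dy":20,"dz":-138,"yaw":0},{"hand":1,"dx":-45,"dy":20,"dz":-138,"yaw":0},{"hand":1,"dx":-45,"dy":20,"dz":-138,"yaw":0},{"hand":1,"dx":-45,"dy":20,"dz":-138,"yaw":0},{"hand":1,"dx":-45,"dy":20,"dz":-138,"yaw":0},{"hand":1,"dx":-45,"dy":20,"dz":-138,"yaw":0},{"hand":1,"dx":-45,"dy":20,"dz":-138,"yaw":0}]'
python3 - <<'E'
from h import *
print(bot.observe()['position'])
for n in ('wrist','scene'):
    f=bot.grab_frame(n)[:,:,::-1]; cv2.imwrite(f'pics/{n}4.png',f)
s=f[120:290,220:390]
cv2.imwrite('pics/s4c.png',cv2.resize(np.clip(s.astype(int)*2,0,255).astype('uint8'),(595,595),interpolation=cv2.INTER_CUBIC))
E
```

```text
clock: 4.48
position: [0.6495, -0.0064, 0.2283]
tool_rot: [-1.569, -0.0, 1.762]
force: [0.0, 0.1, 0.1]
grip_width: 0.0002
[ 0.64948749 -0.00641164  0.22826228]
```

View pics/wrist4.png

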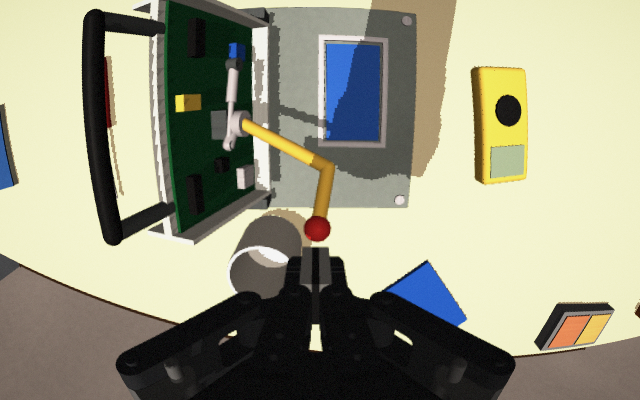

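View pics/s4c.png

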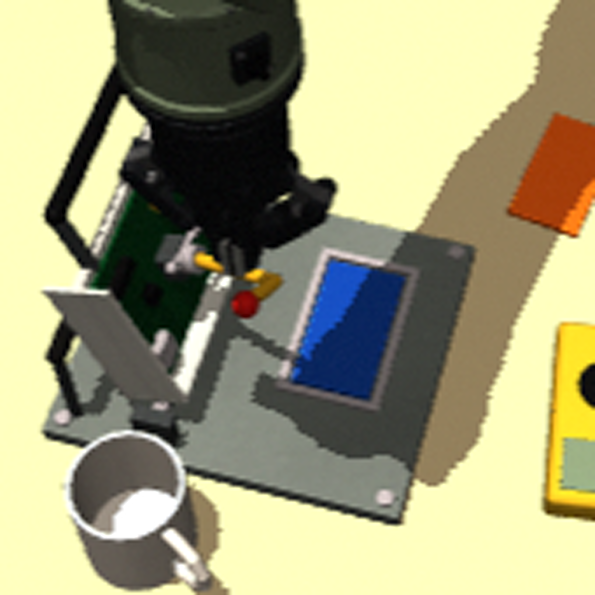

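Run:
```python
from h import *
print(proj('wrist',(.649,-.006,.184)), plane('wrist',317,229,.184))
```

```text
[315.62046773 226.98048601] [ 0.65025768 -0.00482696  0.184     ]
```

```bash
python3 -m crank '[{"hand":1,"dx":0,"dy":25,"dz":0,"yaw":0},{"hand":1,"dx":2,"dy":36,"dz":-3,"yaw":0},{"hand":1,"dx":4,"dy":46,"dz":-6,"yaw":0},{"hand":1,"dx":8,"dy":57,"dz":-10,"yaw":0},{"hand":1,"dx":11,"dy":68,"dz":-12,"yaw":0},{"hand":1,"dx":14,"dy":80,"dz":-14,"yaw":0},{"hand":1,"dx":18,"dy":91,"dz":-12,"yaw":0},{"hand":1,"dx":21,"dy":102,"dz":-10,"yaw":0},{"hand":1,"dx":21,"dy":102,"dz":-10,"yaw":0}]'
python3 - <<'E'
from h import *
for n in ('wrist','scene'):
    f=bot.grab_frame(n)[:,:,::-1]; cv2.imwrite(f'pics/{n}5.png',f)
s=f[120:290,220:390]
cv2.imwrite('pics/s5c.png',cv2.resize(np.clip(s.astype(int)*2,0,255).astype('uint8'),(595,595),interpolation=cv2.INTER_CUBIC))
E
```

```text
clock: 5.33
position: [0.6544, 0.0169, 0.1247]
tool_rot: [-1.567, -0.001, 1.763]
force: [-0.1, -0.7, -0.2]
grip_width: -0.0003
```

View pics/wrist5.png

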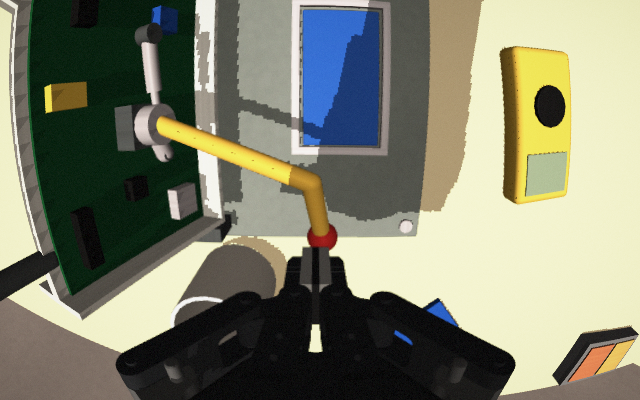

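View pics/s5c.png

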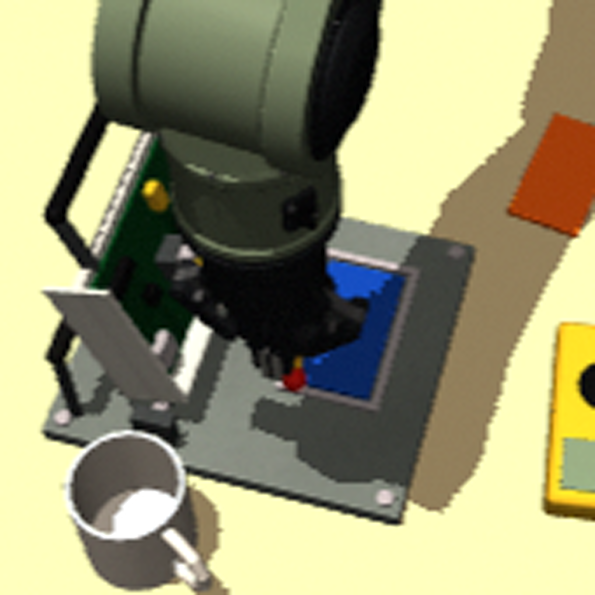

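```bash
python3 - <<'E'
from h import *
print(tri(('wrist',322,236),('scene',303.7,228.6)))
E
python3 -m crank '[{"hand":1,"dx":3,"dy":11,"dz":5,"yaw":0},{"hand":1,"dx":6,"dy":20,"dz":10,"yaw":0},{"hand":1,"dx":6,"dy":20,"dz":10,"yaw":0},{"hand":1,"dx":6,"dy":20,"dz":10,"yaw":0}]'
python3 - <<'E'
from h import *
for n in ('wrist','scene'):
    f=bot.grab_frame(n)[:,:,::-1]; cv2.imwrite(f'pics/{n}6.png',f)
s=f[120:290,220:390]
cv2.imwrite('pics/s6c.png',cv2.resize(np.clip(s.astype(int)*2,0,255).astype('uint8'),(595,595),interpolation=cv2.INTER_CUBIC))
E
```

```text
(array([0.64947789, 0.02209879, 0.10386926]), np.float64(0.006266716821219883))
clock: 5.77
position: [0.6451, 0.02, 0.1075]
tool_rot: [-1.57, -0.0, 1.762]
force: [0.1, -0.1, 1.0]
grip_width: 0.0003
```

View pics/wrist6.png

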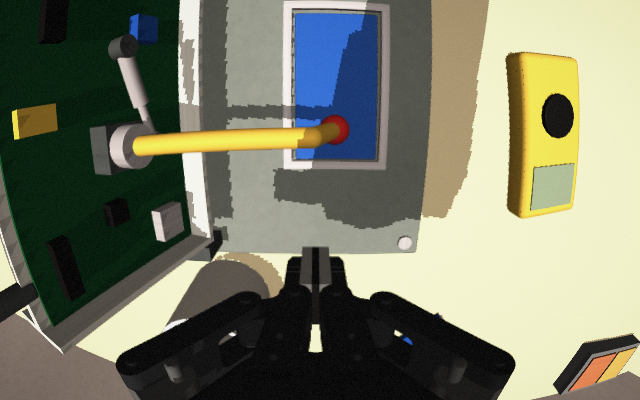

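View pics/s6c.png

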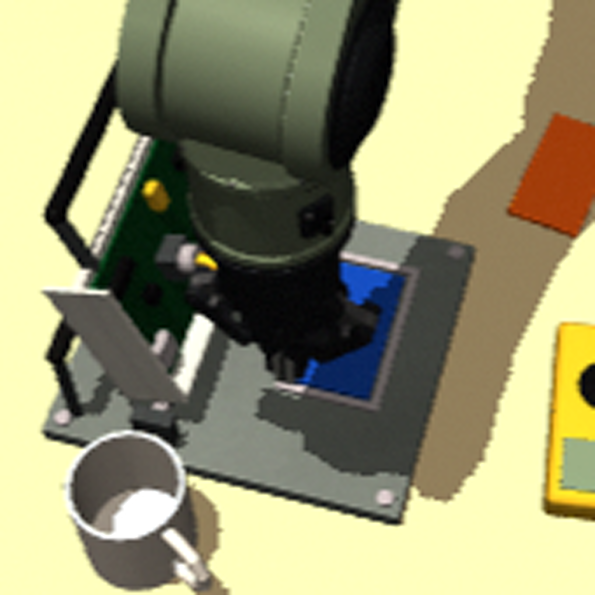

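The kickstand has snapped down: the wrist view shows the foot hanging over the pad at (337,128). Next I'll go up and over to the handle.

```bash
python3 -m crank '[{"hand":1,"dx":0,"dy":-40,"dz":0,"yaw":0},{"hand":1,"dx":0,"dy":-80,"dz":0,"yaw":0},{"hand":1,"dx":0,"dy":-120,"dz":0,"yaw":0},{"hand":1,"dx":0,"dy":-160,"dz":0,"yaw":0},{"hand":0.2,"dx":-10,"dy":-195,"dz":5,"yaw":0},{"hand":0.2,"dx":-45,"dy":-195,"dz":22,"yaw":0},{"hand":0.2,"dx":-80,"dy":-195,"dz":40,"yaw":0},{"hand":0.2,"dx":-115,"dy":-195,"dz":58,"yaw":0},{"hand":0.2,"dx":-150,"dy":-195,"dz":76,"yaw":0},{"hand":0.2,"dx":-153,"dy":-195,"dz":78,"yaw":0},{"hand":0.2,"dx":-153,"dy":-195,"dz":78,"yaw":0},{"hand":0.2,"dx":-153,"dy":-195,"dz":78,"yaw":0}]'
python3 - <<'E'
from h import *
print(bot.observe()['qpos'])
for n in ('wrist','scene'):
    f=bot.grab_frame(n)[:,:,::-1]; cv2.imwrite(f'pics/{n}7.png',f)
print(proj('wrist',(.598,-.1445,.222)))
s=f[120:290,220:390]
cv2.imwrite('pics/s7c.png',cv2.resize(np.clip(s.astype(int)*2,0,255).astype('uint8'),(595,595),interpolation=cv2.INTER_CUBIC))
E
```

```text
clock: 6.87
position: [0.598, -0.145, 0.303]
tool_rot: [-1.572, -0.0, 1.761]
force: [1.2, 1.3, -0.1]
grip_width: 0.0683
[ 0.10500811  0.44258975  0.05347426  1.54224171 -0.02538245  1.15660329
  1.92482852]
[314.04258295 208.78073485]
```

View pics/wrist7.png

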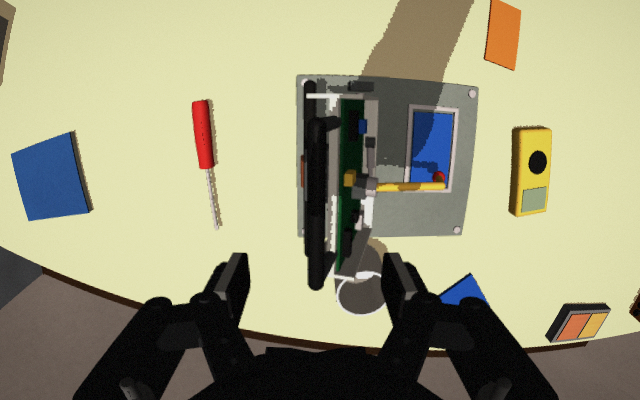

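View pics/s7c.png

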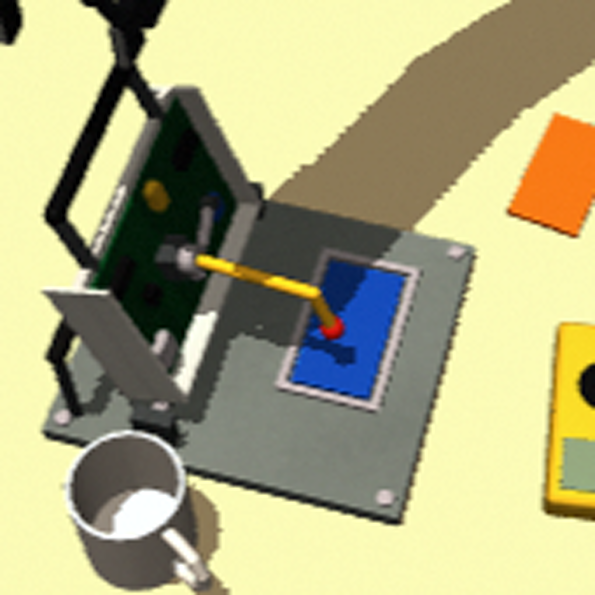

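```bash
python3 -m crank '[{"hand":0.2,"dx":1,"dy":40,"dz":0,"yaw":0},{"hand":0.2,"dx":1,"dy":75,"dz":0,"yaw":0},{"hand":0.2,"dx":1,"dy":100,"dz":0,"yaw":0},{"hand":0.2,"dx":1,"dy":102,"dz":0,"yaw":0},{"hand":0.2,"dx":1,"dy":102,"dz":0,"yaw":0}]' 30; python3 -m crank '[{"hand":1,"dx":0,"dy":0,"dz":0,"yaw":0},{"hand":1,"dx":0,"dy":0,"dz":0,"yaw":0},{"hand":1,"dx":0,"dy":0,"dz":0,"yaw":0},{"hand":1,"dx":0,"dy":0,"dz":0,"yaw":0},{"hand":1,"dx":0,"dy":0,"dz":0,"yaw":0},{"hand":1,"dx":0,"dy":0,"dz":0,"yaw":0},{"hand":1,"dx":0,"dy":0,"dz":0,"yaw":0}]' 30
python3 - <<'E'
from h import *
f=bot.grab_frame('wrist')[:,:,::-1]; cv2.imwrite(f'pics/w8.png',f)
E
```

```text
clock: 7.38
position: [0.5976, -0.1429, 0.1999]
tool_rot: [-1.569, -0.001, 1.763]
force: [-0.9, 0.3, 0.5]
grip_width: 0.0682
clock: 7.97
position: [0.5981, -0.1443, 0.2014]
tool_rot: [-1.572, 0.001, 1.762]
force: [-1.0, -0.2, 8.9]
grip_width: 0.0132
```

View pics/w8.png

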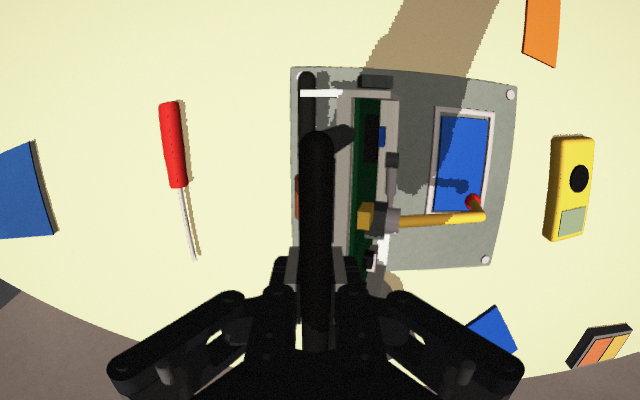

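The bar is between the pads (316, 250) and the measured opening is 13 mm. I'll raise it along the arc.

```bash
python3 -m crank '[{"hand":1,"dx":5,"dy":-1.5,"dz":0,"yaw":0},{"hand":1,"dx":9.5,"dy":-2.7,"dz":0,"yaw":0},{"hand":1,"dx":14,"dy":-3.8,"dz":0,"yaw":0},{"hand":1,"dx":19,"dy":-4.8,"dz":0,"yaw":0},{"hand":1,"dx":24,"dy":-5.7,"dz":0,"yaw":0},{"hand":1,"dx":28.5,"dy":-6.5,"dz":0,"yaw":0},{"hand":1,"dx":33,"dy":-7.1,"dz":0,"yaw":0},{"hand":1,"dx":38,"dy":-7.7,"dz":0,"yaw":0},{"hand":1,"dx":43,"dy":-8.2,"dz":0,"yaw":0},{"hand":1,"dx":48,"dy":-8.5,"dz":0,"yaw":0},{"hand":1,"dx":53,"dy":-8.6,"dz":0,"yaw":0},{"hand":1,"dx":56,"dy":-8.7,"dz":0,"yaw":0}]'; python3 -m crank '[{"hand":1,"dx":0,"dy":0,"dz":0,"yaw":0},{"hand":1,"dx":0,"dy":0,"dz":0,"yaw":0},{"hand":1,"dx":0,"dy":0,"dz":0,"yaw":0}]'
python3 - <<'E'
from h import *
for n in ('wrist','scene','top'):
    f=bot.grab_frame(n)[:,:,::-1]; cv2.imwrite(f'pics/{n}9.png',f)
    if n=='scene':
        s=f[120:290,220:390]
        cv2.imwrite('pics/s9c.png',cv2.resize(np.clip(s.astype(int)*2,0,255).astype('uint8'),(595,595),interpolation=cv2.INTER_CUBIC))
s=f[110:280,270:440]
cv2.imwrite('pics/t9c.png',cv2.resize(np.clip(s.astype(int)*2,0,255).astype('uint8'),(595,595),interpolation=cv2.INTER_CUBIC))
E
```

```text
clock: 9.02
position: [0.5874, -0.0883, 0.2095]
tool_rot: [-1.572, 0.0, 1.762]
force: [5.1, -1.5, 3.6]
grip_width: 0.0133
clock: 9.27
position: [0.5875, -0.0889, 0.2095]
tool_rot: [-1.572, 0.0, 1.762]
force: [5.9, -1.2, 5.7]
grip_width: 0.0128
```

View pics/wrist9.png

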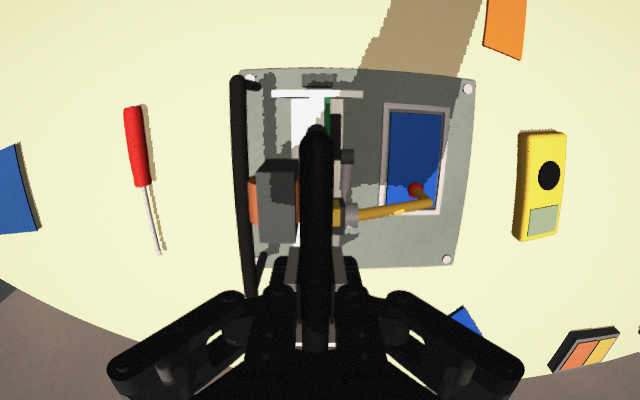

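View pics/s9c.png

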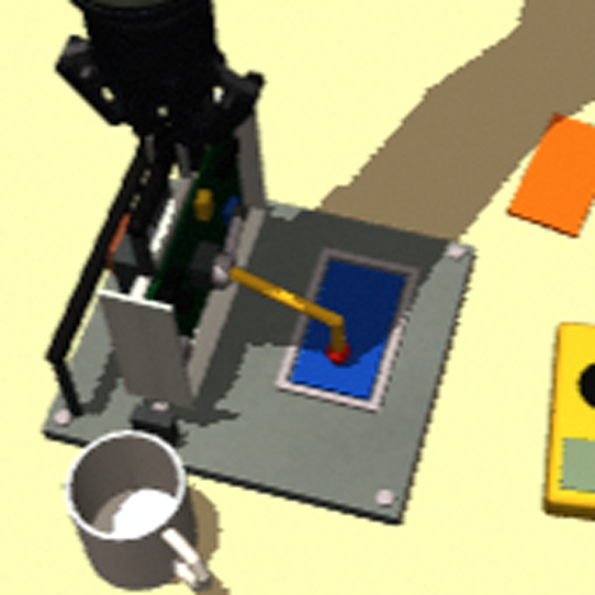

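View pics/t9c.png

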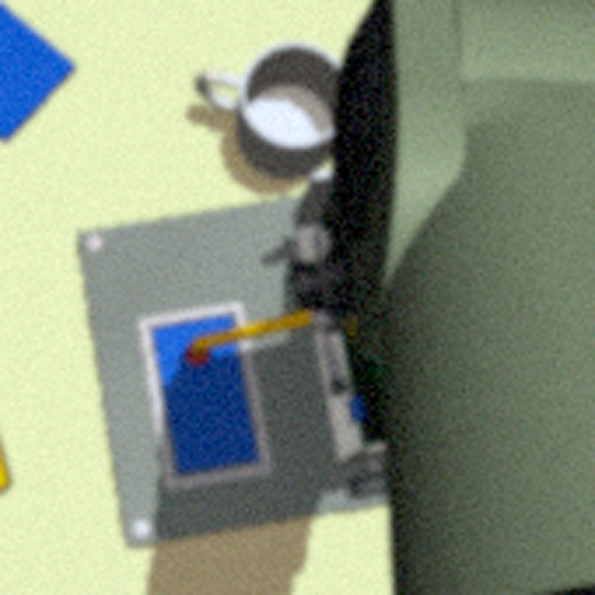

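```bash
python3 -m crank '[{"hand":1,"dx":0.6,"dy":0,"dz":0,"yaw":0},{"hand":1,"dx":1.2,"dy":0,"dz":0,"yaw":0},{"hand":1,"dx":1.2,"dy":0,"dz":0,"yaw":0},{"hand":1,"dx":1.2,"dy":0,"dz":0,"yaw":0}]';python3 - <<'E'
from h import *
f=bot.grab_frame('scene')[:,:,::-1]; cv2.imwrite('pics/s10.png',f)
g=bot.grab_frame('top')[:,:,::-1]; cv2.imwrite('pics/t10.png',g)
def red(im,n,crop):
    im=im.astype(int); x0,y0,x1,y1=crop
    b=(im[:,:,2]>35)&(im[:,:,2]>1.8*im[:,:,1])&(im[:,:,2]>1.3*im[:,:,0])
    m=np.zeros(im.shape[:2],'uint8'); m[y0:y1,x0:x1]=b[y0:y1,x0:x1]; v,u=np.nonzero(m)
    return n,(u.min()+u.max())/2,(v.min()+v.max())/2,len(u)
a=red(g,'top',(315,200,335,220)); b=red(f,'scene',(310,212,325,228)); print(a,b)
P,e=tri(a[:3],b[:3]); y=.19; R=np.array([[np.cos(y),-np.sin(y),0],[np.sin(y),np.cos(y),0],[0,0,1]])
print(P,e,R.T@(P-[.5796,-.0373,0]))
i=bot.observe(); print(R.T@(i['position']-[.5796,-.0373,0]),i['force'])
E
```

```text
clock: 9.75
position: [0.5873, -0.0878, 0.2095]
tool_rot: [-1.572, 0.0, 1.762]
force: [4.5, -1.4, 5.8]
grip_width: 0.013
('top', np.float64(326.0), np.float64(211.5), 14) ('scene', np.float64(316.0), np.float64(220.5), 23)
[0.57706002 0.02183454 0.02802514] 0.0024724245550898937 [0.00867381 0.05855007 0.02802514]
[-0.00197736 -0.05104751  0.20949016] [ 4.90012272 -1.16550977  5.54875314]
```

```bash
python3 -m crank '[{"hand":1,"dx":0.7,"dy":0,"dz":0,"yaw":0},{"hand":1,"dx":0.7,"dy":0,"dz":0,"yaw":0},{"hand":1,"dx":0.7,"dy":0,"dz":0,"yaw":0},{"hand":1,"dx":0.7,"dy":0,"dz":0,"yaw":0},{"hand":1,"dx":0.7,"dy":0,"dz":0,"yaw":0},{"hand":1,"dx":0.7,"dy":0,"dz":0,"yaw":0}]';python3 - <<'E'
from h import *
f=bot.grab_frame('scene')[:,:,::-1]
s=f[120:290,220:390]
cv2.imwrite('pics/s11c.png',cv2.resize(np.clip(s.astype(int)*2,0,255).astype('uint8'),(595,595),interpolation=cv2.INTER_CUBIC))
# chassis far end plate: vertical edge check, hinge base vs top
y=.19; R=np.array([[np.cos(y),-np.sin(y),0],[np.sin(y),np.cos(y),0],[0,0,1]]); c=np.array([.5796,-.0373,0])
for lean in(-.03,0,.03):
    for yy in(-.025,.025):
        P=np.array([.09,-.05+yy*np.cos(lean)+.145*np.sin(lean),.036+.145*np.cos(lean)-yy*np.sin(lean)]); print(lean,yy,((proj('scene',R@P+c)-[220,120])*3.5).round(0))
E
```

```text
clock: 10.35
position: [0.5872, -0.0871, 0.2095]
tool_rot: [-1.572, 0.0, 1.762]
force: [4.5, -1.8, 5.0]
grip_width: 0.0131
-0.03 -0.025 [ 94. 293.]
-0.03 0.025 [167. 308.]
0 -0.025 [100. 293.]
0 0.025 [173. 310.]
0.03 -0.025 [106. 294.]
0.03 0.025 [180. 312.]
```

View pics/s11c.png

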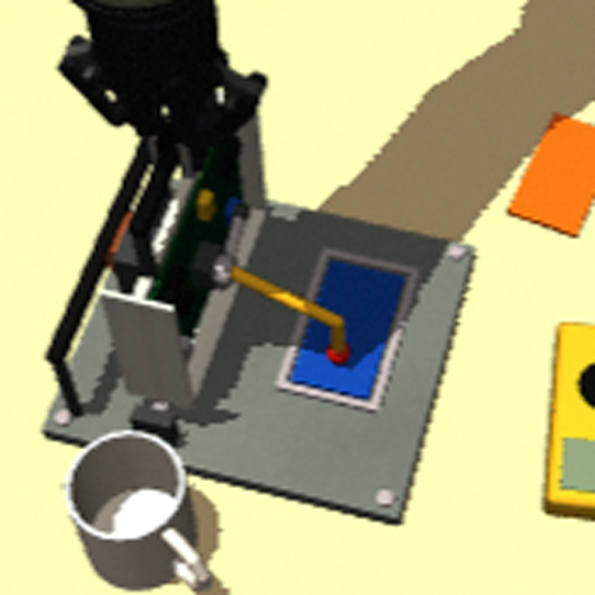

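The scene shows the end plate's top corners at crop (103,290) and (175,308). The upright prediction was (100,293) and (173,310). The pad is seated, the foot hangs over it, and the bystanders haven't moved.

```bash
python3 -c "
from workcell import bot
print(bot.job_done(), bot.observe()['grip_width'])"
```

```text
the job is handed in; nothing more can be done
the job is handed in; nothing more can be done
```

I did the three steps in the order asked and handed the job in at about 10.4 s, with the gripper still holding the chassis upright by its handle. The hand-in gave no verdict.

- **Foot pad:** I pressed the raised end until the fingertip stopped at a height of 21.8 mm (22 mm expected when seated). The push reached 64 N on the wrist, with the limit at 120 N. Pictures afterwards showed an even border all round inside the rim.
- **Kickstand:** It snapped down past its over-centre point. Later pictures showed the foot hanging straight down over the pad. My measured foot height was 28 mm, against about 32.5 mm expected. I put that difference down to the small image, since the two sight lines only met to within 2.5 mm.
- **Chassis:** I gripped the bar at 30 N and raised it along its arc. The chassis end plate's corners and the distance the handle travelled both put the lean within about 0.01 to 0.02 rad of upright. There was no sign of the foot pressing on the pad.
- **Bystanders:** I saw no movement of the multimeter or mug in the last scene picture. The screwdriver is outside that crop, and it looked undisturbed in the last wrist view.

One move was refused because I left out the yaw value. I sent it again with yaw, and nothing had moved in between.

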